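Run the index head to its stop and hold the plunger out

TASK

Slide the index head's carriage (the one with the upright grip post) along its rail until it is right up against the tall stop block, leaving the sprung index plunger seated in the disc on the way. Then take the plunger's round knob, pull it straight up as far as it goes so that its pin is clear of the hole in the disc, and finish still holding it up there, with the carriage still at the stop, so that I can turn the disc. Leave the things lying round the rail where they are.

Things in the scene. Friction and masses are not known exactly. Their poses are not given: they have to be found in the camera images.
- rail: Fixed aluminium rail, 100 x 380 mm, lying on the bench. Origin at the middle of its underside; its y axis runs along the rail towards the tall stop block (grey, 90 mm wide, 52 mm high, at y = +168 to +190 mm, with a short rubber buffer in front). The other end has only a low plate, 22 mm high. z is up.
- carriage (a joint): Slide of the carriage along the rail, m: 0 at the low end plate, growing towards the stop block; at 0.165 it is at the stop and goes no further. Starts at 0 to 0.08. It takes about 5 N to move and stays where left. Carriage: aluminium block 88 mm wide, 150 mm along the rail, top 42 mm above the bench; on it a steel index disc 72 mm across, top 55 mm above the bench.
- grip_post (a point): Upright black grip post on the carriage near the end away from the stop block: diameter 16 mm, from 47 to 95 mm above the bench, on a steel foot 22 mm across. The point is on its axis, 75 mm above the bench, 60 mm from the carriage's middle. It rides with the carriage.
- plunger (a joint): Travel of the sprung index plunger straight up, m: 0 seated (pin 8 mm deep in the disc's hole), 0.012 fully pulled against its inner stop. The spring pulls it back with 4 N when seated and 10 N fully pulled; let go, it snaps back.
- plunger_knob (a point): Centre of the plunger's ribbed black knob: upright cylinder, diameter 24, height 24 mm, centre 102 mm above the bench when seated (90 to 114). Below it are a steel sleeve 18 mm across (80 to 86 mm up) and a grey bracket arm 26 mm wide, top 80 mm up. It stands 78 mm along the rail from the grip post, towards the stop, 20 mm to the rail's +x side; it rides with carriage and plunger.
- marker: Black-capped felt marker lying beside the rail, 126 mm long, 18 mm thick; to be left alone. Origin at the centre of its underside.
- spool: Spool of solder standing beside the rail, 58 mm across, 40 mm high; to be left alone. Origin at the centre of its underside.
- cell: Round battery cell lying beside the rail, 14 x 50 mm; to be left alone. Origin at the centre of its underside.
- driver: Blue-handled screwdriver lying beside the rail, 155 mm long; to be left alone. Origin at the centre of its underside.

How it is judged (in metres and radians):
On the way, in this order (a step that is already met when the one before it is completed fails the run):
1. the carriage is against the stop with the plunger still seated (value of joint carriage above 0.161 m and value of joint plunger below 0.003 m), for 0.2 s.
2. the fingers hold the plunger fully pulled, the carriage still at the stop (value of joint plunger above 0.0105 m and value of joint carriage above 0.161 m and contact force between the fingers and plunger above 1 N), for 0.3 s.
At the end, for the whole second after the job is handed in: The carriage is within 4 mm of its stop, the plunger is pulled at least 10.5 of its 12 mm and the fingers are holding it there (all of step 2); the arm keeps its last pose, push and grip.
It fails at once if the plunger is pulled more than 5 mm while the carriage is still more than 15 mm from its stop (value of joint plunger above 0.005 m and value of joint carriage below 0.15 m).
It fails at once if a thing beside the rail is moved more than 30 mm (distance of any of marker, spool, cell, driver from where it was at the start of the episode above 0.03 m).
It also fails if it takes over 35 s, if anything falls off the work surface, if the arm or the gripper's body presses on something with over 40 N, if the wrist force passes 120 N, or if a joint passes its speed limit or range.

ROBOT

A 6-joint arm with a two-finger parallel gripper is mounted at the origin on a cart in front of the work surface, level with it; the furniture and walls round the work are solid. World frame = base frame: x ahead of the robot, y to its left, z up, the work surface at z = 0. Lengths are in m, angles in degrees, forces in N, time in s.
With the tool pointing down it reaches from about 0.3 to 0.75 m from the base axis. Payload 8.5 kg.
Tool frame: the origin (TCP) lies at the very end of the fingers, on their centre line; the grasp point (between the pads) lies 19 mm behind it; z points along the fingers, y is the line along which they close (so a half turn about z gives the same grasp; the last joint's range is limited). The gripper opens to 85 mm and grips with 20 to 120 N. Pads are 22 mm wide; open, the fingers measure 114 mm over their backs; the gripper's body (76 mm by 85 mm) begins 54 mm behind the grasp point. The pads swing forward as they close: fully open they stand 13 mm farther back than shut.
Start: joints at [53.153, 21.807, 74.336, -0, 83.858, -12.336], TCP at [0.228, 0.5, 0.231] pointing down, gripper open.
Joint ranges: [-178.18, 178.18], [-50.72, 133.34], [12.68, 142.11], [-81.47, 261.47], [9.98, 163.14], [-165.26, 165.26]. Speed limits (degrees/s): [136.94, 136.94, 180, 180, 180, 180].

INTERFACE

Orientations are given as a 3x3 rotation matrix whose columns are the frame's x, y, z axes.
In Python, from rig import observe, cams, ticket gives the robot as it stands.
- The arm moves only by the tool move_arm, never from a script. Its arguments are lists of equal length, an entry for each row: "jaw": the finger opening in cm, from 0 to 8.54; "dp": the shift along the tool's x, y, z in cm, a list of three; "turn": the turn, a rotation vector about the tool's x, y, z in rad, a list of three. In form: {"jaw": [jaw, ...], "dp": [[tx, ty, tz], ...], "turn": [[wx, wy, wz], ...]}. A call has 1 to 12 rows; each row shifts and turns the commanded pose from where the row before left it, along the tool's axes as they then stand; what a row does not reach is not made up. A row lasts 1/12 s, in which the tool goes at most 41.7 mm and 7.16 degrees, less where a joint would pass 70% of its speed; a pose out of reach is approached as far as the arm can. A call is refused whole if a number of a shift passes 4.17 or a number of a turn 0.125, either way. A call with a gripper value outside its range is refused whole. The fingers move at their own pace and stop on an object; "force" is the grip in N (left out, the last holds). Time passes only in rows, so rows that do not move let the fingers close. It gives the time, the measured TCP pose, the force, the opening and the grip force at its end, in the units of the state.
- observe(): the state, without advancing time (a new reading comes with each control period).
- cams.get_image(name): name is "scene" or "top"; returns (picture, depth): 480x640x3 uint8, red, green, blue; 480x640 float32, m along the optical axis (not along the pixel's ray), 0 where there is no reading.
- cams.calibration(name): a dict with "vertical_fov" (degrees; the focal length in pixels is half the picture's height over the tangent of half this angle, whatever the lens; pixels are square), "cx", "cy" (the principal point, pixels), "k1" (the pictures are not rectified: a ray, as slopes to the right and down, at radius r is drawn at 1 + k1 r^2 times it, then the intrinsics apply), "view" (4x4, takes a point from world to camera coordinates). Camera axes: x right, y up, looking along -z (the intrinsics and any distortion apply to the point x, -y, -z); pixel columns grow to the right and rows downward; lengths in m; the calibration is good to about 2 mm. A picture is of the moment at which its call begins. calibration takes no time and is no camera call.
- ticket.close_job(): hands the job in; it is judged then, once.
Trained networks look in the newest picture that a camera, given by its name, has taken for a name from the list of things; names that differ only in an ending like _2 or _b are one class to them, and where a whole thing is asked for, a point or a joint stands for the part that bears it (a point fixed in the world has none). Each returns a list of dicts, best first, with "p" (0 to 1); they miss things now and then, are a little off and sometimes report something else, mostly with a low value. They report only what shows in the picture. A call takes as long as a camera call.
- cams.spot_in(camera, query): "box" ([centre column, centre row, width, height] as shares, 0 to 1, of the picture: columns of its width, rows of its height, round what is visible of it).
- cams.outline_of(camera, query): "mask" (480x640 bool, what is visible of it) and "box" ([centre column, centre row, width, height] as shares, 0 to 1, of the picture: columns of its width, rows of its height, round what is visible of it).
- cams.mark_of(camera, query): "location" ([column, row] as shares, 0 to 1, of the picture: columns of its width, rows of its height: a listed point, or the origin of a listed thing).
The state is a dict: "time_s": time; "q": joint angles; "qvel": joint speeds; "joint_efforts": joint torques, N m; "position": TCP position; "tool_rot": TCP orientation; "ft_force": force on the tool from outside, world axes, zero at the start; "wrist_torque": the same for the moment, N m; "grip_width": finger opening in m; "gripper_force": force on a finger pad.
Only numpy, scipy, OpenCV 4.12 (cv2) and the standard library are available. Lean on these libraries where they do the work, as an engineer would, in place of code of your own. Each camera call takes 0.05 s, during which the arm holds its last target. There are 200 camera calls.

## Working session

There is one attempt and no reset: what is moved stays moved. The work goes in short steps, Python scripts to look and compute and a tool call to move; the robot and the scene stay as the last step left them, time stands still between calls to the robot, and variables do not carry over. Pictures are saved under pics/ and viewed, at most 10 in all, crops included, and the job is handed in when it is done.

Besides the shell and the picture viewer there is one more tool, called after "Call:" as a command line: name --argument value ..., lists and objects as JSON in quotes. move_arm: Moves the arm, as the interface text tells. Its arguments: {"type":"object","properties":{"jaw":{"type":"array","items":{"type":"number"}},"dp":{"type":"array","items":{"type":"array","items":{"type":"number"}}},"turn":{"type":"array","items":{"type":"array","items":{"type":"number"}}},"force":{"type":"number"}},"required":["jaw","dp","turn"]}

```bash
mkdir -p pics; ls
cat > h.py <<'E'
import numpy as np, cv2
from rig import observe, cams, ticket
def K(n):
    c=cams.calibration(n); f=240/np.tan(np.radians(c["vertical_fov"])/2); return c,f
def ray(n,u,v):
    c,f=K(n); d=np.array([(u-c["cx"])/f,(v-c["cy"])/f]); s=d.copy()
    for _ in range(20): s=d/(1+c["k1"]*(s@s))
    T=np.linalg.inv(np.array(c["view"])); return T[:3,3],T[:3,:3]@np.array([s[0],-s[1],-1])
def at_z(n,u,v,z):
    o,d=ray(n,u,v); return o+d*(z-o[2])/d[2]
def at_d(n,u,v,dep):
    o,d=ray(n,u,v); return o+d*dep
def snap(n,f):
    im,d=cams.get_image(n); cv2.imwrite("pics/"+f,im[:,:,::-1]); return im,d
E
python3 - <<'E'
from h import *
np.set_printoptions(precision=4,suppress=True)
Z={"rail":0,"grip_post":.075,"plunger_knob":.102,"marker":0,"spool":0,"cell":0,"driver":0}
for n in("scene","top"):
    im,d=snap(n,n+"0.png")
    for q,z in Z.items():
        for r in cams.mark_of(n,q)[:2]:
            u,v=r["location"][0]*640,r["location"][1]*480
            print(n,q,round(r["p"],2),round(u),round(v),at_z(n,u,v,z))
s=observe();print(s["time_s"],s["position"],s["tool_rot"],s["grip_width"])
E
```

```text
pics
scene rail 0.78 300 254 [0.539  0.2372 0.    ]
scene grip_post 0.61 362 239 [0.5875 0.1295 0.075 ]
scene plunger_knob 0.51 328 204 [0.5868 0.2142 0.102 ]
scene marker 0.66 236 272 [0.4207 0.2705 0.    ]
scene spool 0.77 330 318 [0.4759 0.0799 0.    ]
scene cell 0.54 362 241 [0.6556 0.1914 0.    ]
scene cell 0.2 293 221 [0.5957 0.3297 0.    ]
scene driver 0.82 293 220 [0.5961 0.3302 0.    ]
top rail 0.92 302 245 [0.5392 0.232  0.    ]
top grip_post 0.84 381 204 [0.585  0.1182 0.075 ]
top plunger_knob 0.87 324 212 [0.5687 0.1979 0.102 ]
top spool 0.69 403 285 [0.4788 0.0817 0.    ]
top cell 0.73 327 175 [0.6482 0.1922 0.    ]
top driver 0.81 233 209 [0.5966 0.3372 0.    ]
top driver 0.63 327 176 [0.6472 0.1923 0.    ]
0.8 [0.2282 0.5004 0.2314] [[-0.9099  0.4149  0.    ]
 [ 0.4149  0.9099  0.0001]
 [ 0.      0.0001 -1.    ]] 0.08542450012024254
```

View pics/top0.png

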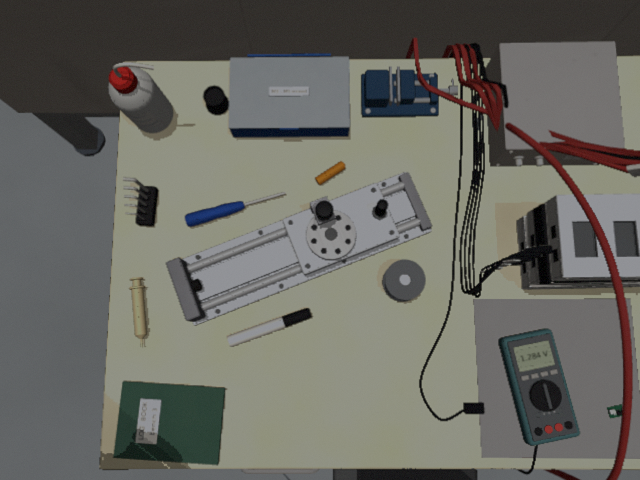

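View pics/scene0.png

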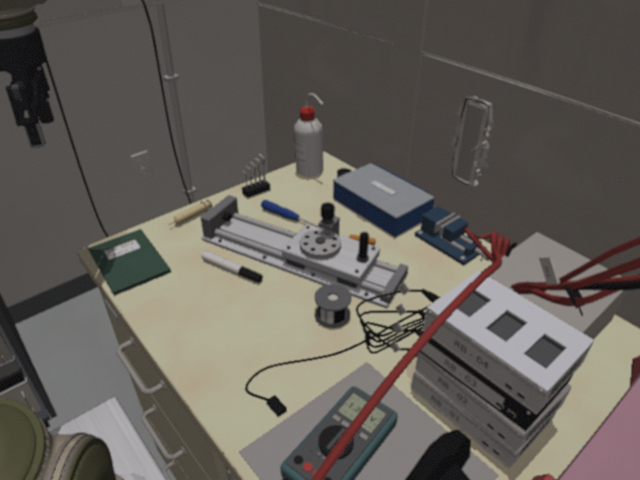

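The top view (left is +y, up is +x) shows the rail running from its low end at (415,203) to the stop at (185,290). The knob is at (324,210) and the post at (381,206). The spool, marker, cell and driver are all clear of the rail. Next I'll refine the rail axis, post and knob positions with depth.

Run:
```python
from h import *
np.set_printoptions(precision=4,suppress=True)
for n in("top","scene"):
    im,d=cams.get_image(n)
    def cloud(m):
        v,u=np.nonzero(m&(d>0)); return np.array([at_d(n,a,b,d[b,a]) for a,b in zip(u,v)])
    for q in("rail","grip_post","plunger_knob"):
        R=cams.outline_of(n,q)
        if not R: print(n,q,None);continue
        P=cloud(R[0]["mask"]); print(n,q,round(R[0]["p"],2),len(P),"zpct",np.percentile(P[:,2],[2,50,98]))
        if q=="rail":
            r=cv2.minAreaRect((P[(P[:,2]<.06)&(P[:,2]>.008)][:,:2]*1000).astype(np.float32)); print(r)
        else:
            z0=.085 if q=="grip_post" else .105
            T=P[(P[:,2]>z0)]; print(len(T),"top mean",T.mean(0) if len(T) else 0, "ctr",(T.min(0)+T.max(0))/2 if len(T) else 0)
```

```text
Traceback (most recent call last):
  File "h.py", line 12, in at_d
    o,d=ray(n,u,v); return o+d*dep
        ~~~^^^^^^^
  File "h.py", line 6, in ray
    c,f=K(n); d=np.array([(u-c["cx"])/f,(v-c["cy"])/f]); s=d.copy()
        ~^^^
  File "h.py", line 4, in K
    c=cams.calibration(n); f=240/np.tan(np.radians(c["vertical_fov"])/2); return c,f
ValueError: time passes only in moves, steps and waits
```

```bash
sed -i 's/^def K/import functools\n@functools.cache\ndef K/' h.py
python3 - <<'E'
from h import *
np.set_printoptions(precision=4,suppress=True)
for n in("top","scene"):
    im,d=cams.get_image(n)
    def cloud(m):
        v,u=np.nonzero(m&(d>0)); return np.array([at_d(n,a,b,d[b,a]) for a,b in zip(u,v)])
    for q in("rail","grip_post","plunger_knob"):
        R=cams.outline_of(n,q)
        if not R: print(n,q,None);continue
        P=cloud(R[0]["mask"]); print(n,q,round(R[0]["p"],2),len(P),"zpct",np.percentile(P[:,2],[2,50,98]))
        if q=="rail":
            r=cv2.minAreaRect((P[(P[:,2]<.06)&(P[:,2]>.008)][:,:2]*1000).astype(np.float32)); print(r)
        else:
            z0=.085 if q=="grip_post" else .105
            T=P[(P[:,2]>z0)]; print(len(T),"top mean",T.mean(0) if len(T) else 0, "ctr",(T.min(0)+T.max(0))/2 if len(T) else 0)
print(observe()["time_s"])
E
```

```text
top rail 0.97 17605 zpct [0.0053 0.0218 0.0942]
((535.4288330078125, 231.2338409423828), (99.74346923828125, 381.7911071777344), 21.54977798461914)
top grip_post 0.96 6380 zpct [0.0374 0.0435 0.1137]
405 top mean [0.5714 0.176  0.107 ] ctr [0.5729 0.1603 0.1017]
top plunger_knob 0.64 270 zpct [0.0978 0.1133 0.1169]
247 top mean [0.5686 0.1977 0.1134] ctr [0.5688 0.1976 0.1118]
scene rail 0.81 9579 zpct [0.0057 0.0242 0.0969]
((547.168212890625, 232.9112548828125), (156.08018493652344, 381.5159606933594), 16.998334884643555)
scene grip_post 0.82 4069 zpct [0.0165 0.0439 0.1128]
322 top mean [0.5687 0.1733 0.1024] ctr [0.5721 0.1588 0.101 ]
scene plunger_knob 0.73 242 zpct [0.0011 0.1075 0.1162]
140 top mean [0.5668 0.1937 0.1124] ctr [0.5687 0.196  0.111 ]
1.3
```

Call:
move_arm --jaw '[8.5,8.5,8.5,8.5,8.5,8.5,8.5,8.5,8.5,8.5,8.5,8.5]' --dp '[[0,0,0],[0,0,0],[0,0,0],[0,0,0],[0,0,0],[0,0,0],[0,0,0],[-3.7,1.4,0],[-3.7,1.4,0],[-3.7,1.4,0],[-3.7,1.4,0],[-3.7,1.4,0]]' --turn '[[0,0,0.11],[0,0,0.11],[0,0,0.11],[0,0,0.11],[0,0,0.11],[0,0,0.11],[0,0,0.11],[0,0,0],[0,0,0],[0,0,0],[0,0,0],[0,0,0]]'

```text
time_s: 2.3
position: [0.3616, 0.3522, 0.2315]
tool_rot: [[-0.365, 0.931, 0.0], [0.931, 0.365, 0.0], [0.0, 0.0, -1.0]]
ft_force: [0.7, 1.3, -0.6]
grip_width: 0.0853
gripper_force: 0.0
```

Call:
move_arm --jaw '[8.5,8.5,8.5,8.5,8.5,8.5,8.5,8.5,8.5,8.5]' --dp '[[-3.7,1.4,0],[-3.7,1.4,0],[-3.7,1.4,0],[-3.7,1.4,0],[-3.7,1.4,0],[-3.7,1.4,0],[-3.7,1.4,0],[-3.0,1.4,0],[0,0,0],[0,0,0]]' --turn '[[0,0,0],[0,0,0],[0,0,0],[0,0,0],[0,0,0],[0,0,0],[0,0,0],[0,0,0],[0,0,0],[0,0,0]]'

```text
time_s: 3.13
position: [0.5712, 0.124, 0.2307]
tool_rot: [[-0.362, 0.932, -0.001], [0.932, 0.362, 0.0], [0.0, -0.001, -1.0]]
ft_force: [-1.3, 0.3, -0.2]
grip_width: 0.0855
gripper_force: 0.0
```

Call:
move_arm --jaw '[8.5,8.5,8.5,8.5,8.5,8.5,8.5]' --dp '[[-0.9,0.6,3],[0,0,3.5],[0,0,3.5],[0,0,3.5],[0,0,2],[0,0,1.8],[0,0,0]]' --turn '[[0,0,0],[0,0,0],[0,0,0],[0,0,0],[0,0,0],[0,0,0],[0,0,0]]'

```text
time_s: 3.72
position: [0.5768, 0.1202, 0.0552]
tool_rot: [[-0.366, 0.931, -0.007], [0.931, 0.366, 0.0], [0.002, -0.006, -1.0]]
ft_force: [-0.7, 0.1, -0.1]
grip_width: 0.0851
gripper_force: 0.0
```

Run:
```python
from h import *
a,_=cams.get_image("top");b,_=cams.get_image("scene")
f=lambda i,x,y:cv2.resize(i[y:y+150,x:x+200,::-1],(400,300),interpolation=cv2.INTER_CUBIC)
cv2.imwrite("pics/c1.png",np.hstack([f(a,290,130),f(b,250,150)]))
s=observe();print(s["position"],s["ft_force"])
```

```text
[0.57895079 0.11995891 0.05889605] [0.17410231 0.07463375 0.48257676]
```

View pics/c1.png

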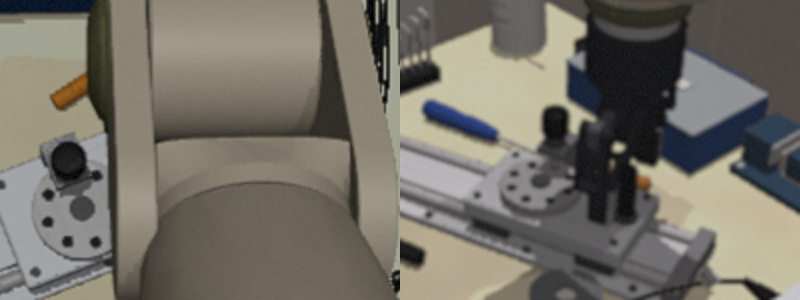

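The crop shows the post at about (627,190), standing between the near finger at (597,170) and the far finger at (650,140). I'll close gently.

Call:
move_arm --jaw '[4,2,1,0.5,0.5,0.5,0.5,0.5,0.5,0.5]' --dp '[[0,0,0],[0,0,0],[0,0,0],[0,0,0],[0,0,0],[0,0,0],[0,0,0],[0,0,0],[0,0,0],[0,0,0]]' --turn '[[0,0,0],[0,0,0],[0,0,0],[0,0,0],[0,0,0],[0,0,0],[0,0,0],[0,0,0],[0,0,0],[0,0,0]]' --force 40

```text
time_s: 4.65
position: [0.5804, 0.1195, 0.0589]
tool_rot: [[-0.364, 0.931, 0.003], [0.931, 0.364, 0.001], [-0.001, 0.003, -1.0]]
ft_force: [3.7, 2.9, -0.2]
grip_width: 0.0146
gripper_force: 39.7
```

Call:
move_arm --jaw '[0.5,0.5,0.5,0.5,0.5,0.5,0.5,0.5,0.5,0.5]' --dp '[[0.5,0,0],[1.2,0,0],[1.5,0,0],[1.5,0,0],[1.5,0,0],[1.5,0,0],[1.5,0,0],[1.5,0,0],[1,0,0],[0.5,0,0]]' --turn '[[0,0,0],[0,0,0],[0,0,0],[0,0,0],[0,0,0],[0,0,0],[0,0,0],[0,0,0],[0,0,0],[0,0,0]]'

```text
time_s: 5.48
position: [0.5357, 0.2333, 0.0589]
tool_rot: [[-0.365, 0.931, 0.003], [0.931, 0.365, -0.001], [-0.002, 0.003, -1.0]]
ft_force: [4.1, -4.6, 1.9]
grip_width: 0.0152
gripper_force: 39.6
```

Call:
move_arm --jaw '[0.5,0.5,0.5,0.5,0.5,0.5]' --dp '[[0.4,0,0],[0.4,0,0],[0.4,0,0],[0.3,0,0],[0.3,0,0],[0,0,0]]' --turn '[[0,0,0],[0,0,0],[0,0,0],[0,0,0],[0,0,0],[0,0,0]]'

```text
time_s: 5.98
position: [0.5293, 0.2495, 0.0589]
tool_rot: [[-0.365, 0.931, 0.003], [0.931, 0.365, -0.0], [-0.001, 0.003, -1.0]]
ft_force: [5.1, -0.2, 1.5]
grip_width: 0.0152
gripper_force: 39.7
```

Call:
move_arm --jaw '[0.5,0.5,0.5,0.5,0.5,0.5]' --dp '[[0.3,0,0],[0.2,0,0],[0.2,0,0],[0.2,0,0],[0,0,0],[0,0,0]]' --turn '[[0,0,0],[0,0,0],[0,0,0],[0,0,0],[0,0,0],[0,0,0]]'

```text
time_s: 6.48
position: [0.5283, 0.2522, 0.0589]
tool_rot: [[-0.363, 0.932, 0.005], [0.932, 0.363, -0.009], [-0.011, 0.001, -1.0]]
ft_force: [12.9, -31.9, 1.4]
grip_width: 0.0152
gripper_force: 39.7
```

Call:
move_arm --jaw '[0.5,0.5,0.5,8.5,8.5,8.5,8.5,8.5,8.5,8.5,8.5,8.5]' --dp '[[0,0,0],[0,0,0],[-0.4,0,0],[0,0,0],[0,0,0],[0,0,0],[0,0,0],[0,0,0],[0,0,-2],[0,0,-3],[0,0,-3],[0,0,-2]]' --turn '[[0,0,0],[0,0,0],[0,0,0],[0,0,0],[0,0,0],[0,0,0],[0,0,0],[0,0,0],[0,0,0],[0,0,0],[0,0,0],[0,0,0]]'

```text
time_s: 7.48
position: [0.5267, 0.2546, 0.161]
tool_rot: [[-0.365, 0.931, 0.003], [0.931, 0.365, 0.001], [-0.0, 0.003, -1.0]]
ft_force: [0.0, -0.4, 0.1]
grip_width: 0.0852
gripper_force: 0.0
```

Run:
```python
from h import *
np.set_printoptions(precision=4,suppress=True)
for n in("top","scene"):
    im,d=snap(n,n+"2.png")
    for q,z in(("grip_post",.075),("plunger_knob",.102)):
        for r in cams.mark_of(n,q)[:1]:
            u,v=r["location"][0]*640,r["location"][1]*480
            print(n,q,round(r["p"],2),round(u),round(v),at_z(n,u,v,z))
b=cv2.imread("pics/scene2.png");cv2.imwrite("pics/c2.png",cv2.resize(b[120:300,190:430],(800,600)))
s=observe();print(s["time_s"],s["position"],s["tool_rot"],s["ft_force"],s["grip_width"])
```

```text
top plunger_knob 0.63 227 249 [0.518  0.3289 0.102 ]
scene grip_post 0.95 287 217 [0.53   0.2602 0.075 ]
scene plunger_knob 0.62 261 188 [0.5262 0.3325 0.102 ]
7.7833 [0.5257 0.2541 0.157 ] [[-0.3646  0.9312 -0.0025]
 [ 0.9312  0.3646 -0.0006]
 [ 0.0003 -0.0025 -1.    ]] [ 0.5176 -0.651  -0.7531] 0.08521283214451325
```

View pics/c2.png

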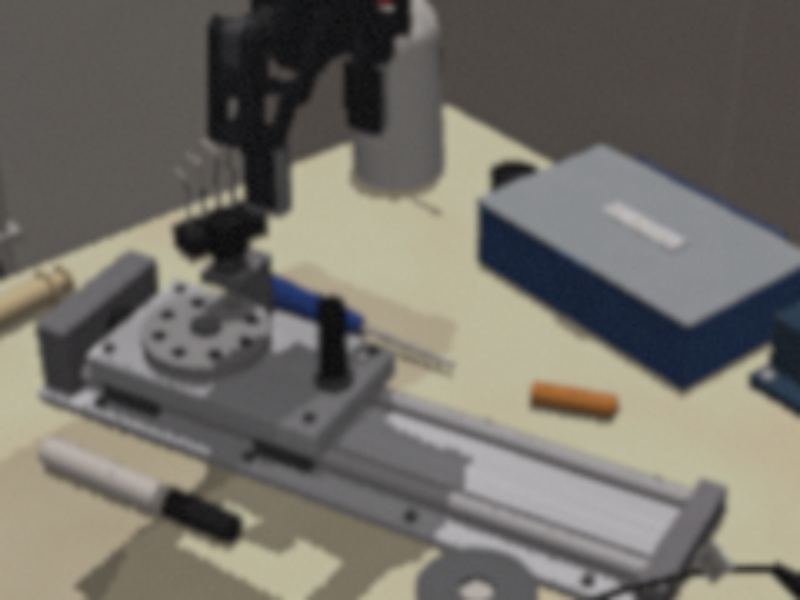

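Carriage end is up against the stop block. The knob, at about (235,230) in the crop, still looks seated, and its bracket comes in from the +x side. I'll move over the knob at (0.518, 0.331).

Call:
move_arm --jaw '[8.5,8.5,8.5,8.5,8.5,8.5,8.5,8.5,8.5,8.5]' --dp '[[2,0.6,0],[3,0.8,0],[2.4,0.7,0],[0,0,0],[0,0,2],[0,0,2],[0,0,1.5],[0,0,1.4],[0,0,0],[0,0,0]]' --turn '[[0,0,0],[0,0,0],[0,0,0],[0,0,0],[0,0,0],[0,0,0],[0,0,0],[0,0,0],[0,0,0],[0,0,0]]'

```text
time_s: 8.62
position: [0.5186, 0.3301, 0.0883]
tool_rot: [[-0.364, 0.931, -0.002], [0.931, 0.364, -0.001], [-0.0, -0.003, -1.0]]
ft_force: [0.2, 0.1, -0.3]
grip_width: 0.085
gripper_force: 0.0
```

Run:
```python
from h import *
snap("scene","s3.png")
b=cv2.imread("pics/s3.png");cv2.imwrite("pics/c3.png",cv2.resize(b[130:250,190:350],(800,600),interpolation=cv2.INTER_CUBIC))
s=observe();print(s["time_s"],s["position"],s["ft_force"],s["grip_width"])
```

```text
8.6667 [0.51911743 0.33043179 0.08931411] [-0.07593885 -0.95246697  0.09827893] 0.08511792656796094
```

View pics/c3.png

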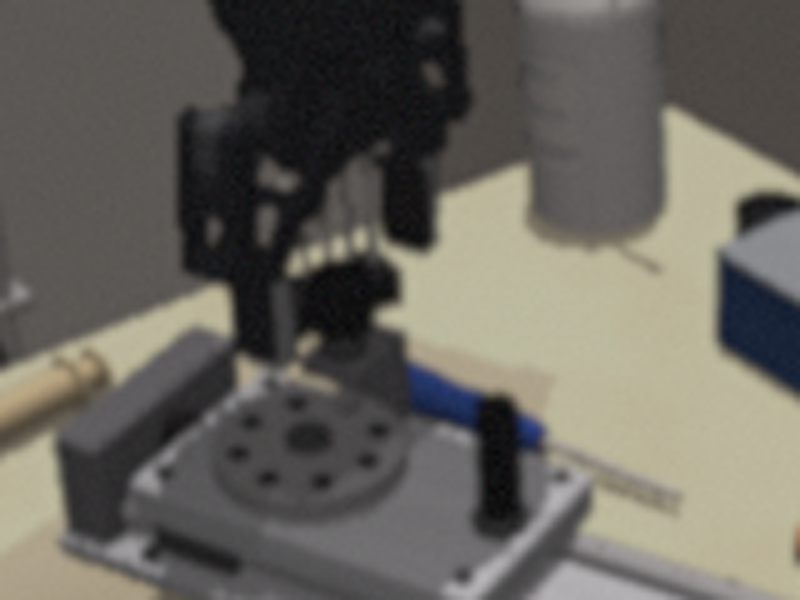

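Knob at (330,300) sits between the near finger tip (265,320) and the far one (410,220), so I'll close on it.

Call:
move_arm --jaw '[5,3,2,1.2,1.2,1.2,1.2,1.2,1.2,1.2]' --dp '[[0,0,0],[0,0,0],[0,0,0],[0,0,0],[0,0,0],[0,0,0],[0,0,0],[0,0,0],[0,0,0],[0,0,0]]' --turn '[[0,0,0],[0,0,0],[0,0,0],[0,0,0],[0,0,0],[0,0,0],[0,0,0],[0,0,0],[0,0,0],[0,0,0]]' --force 60

```text
time_s: 9.5
position: [0.5189, 0.3307, 0.0898]
tool_rot: [[-0.365, 0.931, 0.0], [0.931, 0.365, 0.0], [-0.0, 0.0, -1.0]]
ft_force: [-3.7, -1.3, 5.8]
grip_width: 0.0219
gripper_force: 58.7
```

Call:
move_arm --jaw '[1.2,1.2,1.2,1.2,1.2,1.2,1.2]' --dp '[[0,0,-0.2],[0,0,-0.2],[0,0,-0.2],[0,0,-0.2],[0,0,-0.2],[0,0,0],[0,0,0]]' --turn '[[0,0,0],[0,0,0],[0,0,0],[0,0,0],[0,0,0],[0,0,0],[0,0,0]]'

```text
time_s: 10.08
position: [0.5188, 0.3307, 0.099]
tool_rot: [[-0.364, 0.931, -0.001], [0.931, 0.364, -0.0], [0.0, -0.001, -1.0]]
ft_force: [1.6, -0.2, -9.0]
grip_width: 0.0216
gripper_force: 59.1
```

Call:
move_arm --jaw '[1.2,1.2,1.2,1.2,1.2,1.2]' --dp '[[0,0,-0.2],[0,0,-0.2],[0,0,-0.1],[0,0,0],[0,0,0],[0,0,0]]' --turn '[[0,0,0],[0,0,0],[0,0,0],[0,0,0],[0,0,0],[0,0,0]]'

```text
time_s: 10.58
position: [0.5187, 0.3306, 0.1022]
tool_rot: [[-0.364, 0.931, -0.002], [0.931, 0.364, -0.001], [0.0, -0.002, -1.0]]
ft_force: [6.0, 2.8, -24.1]
grip_width: 0.0217
gripper_force: 61.1
```

Call:
move_arm --jaw '[1.2,1.2,1.2,1.2,1.2,1.2]' --dp '[[0.1,0,0],[0.1,0,0],[0,0,0],[0,0,0],[0,0,0],[0,0,0]]' --turn '[[0,0,0],[0,0,0],[0,0,0],[0,0,0],[0,0,0],[0,0,0]]' --force 80

```text
time_s: 11.08
position: [0.5187, 0.3308, 0.1022]
tool_rot: [[-0.364, 0.931, -0.002], [0.931, 0.364, -0.004], [-0.003, -0.003, -1.0]]
ft_force: [7.3, -6.2, -23.2]
grip_width: 0.0214
gripper_force: 79.3
```

The carriage is hard against its stop: a 2 mm command moved it only 0.2 mm. The plunger is at its inner stop, since the 23 N pull is well above the spring's 10 N. I'll hand it in.

```bash
python3 -c "
from rig import ticket
print(ticket.close_job())"
```

```text
the job is handed in; nothing more can be done
None
```

The job is handed in: the carriage is against the stop block, and the gripper is holding the plunger fully pulled (about 12 mm up); nothing beside the rail was touched, and the hand-in returned no verdict.

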